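Open the blue incubator for loading

ROBOT

A 6-joint arm with a two-finger parallel gripper is mounted at the origin on the work surface. World frame = base frame: x ahead of the robot, y to its left, z up, the work surface at z = 0. Lengths are in mm, angles in degrees, forces in N, time in s.
With the tool pointing down it reaches from about 250 to 775 mm from the base axis. Payload 4 kg.
Tool frame: the origin (TCP) lies midway between the tips of the shut fingers; the grasp point (between the pads) lies 19 mm behind it (env.grip_point_offset is the distance from the TCP to the grasp point, in mm); z points along the fingers, y is the direction in which the jaws open and shut (so a half turn about z gives the same grasp; the last joint's range is limited). The gripper opens to 94 mm and grips with 3 to 60 N. Pads are 16 mm wide; open, the fingers measure 119 mm over their backs; the gripper's body (75 mm by 177 mm) begins 78 mm behind the grasp point.
Start: joints at [59.066, 4.996, 78.535, -0, 96.463, -5.907], TCP at [232.685, 498.375, 205.506] pointing down, gripper open.
Joint ranges: [-177.83, 177.83], [-43.37, 116.18], [15.69, 146.23], [-61.86, 241.86], [9.47, 152.12], [-147.06, 147.06]. Speed limits (degrees/s): [159.86, 159.86, 180, 180, 180, 180].

INTERFACE

Orientations are given as [roll, pitch, yaw] about the fixed x, y, z axes, in that order (R = Rz(yaw) Ry(pitch) Rx(roll)).
In Python, from plant import status, eyes, hand_in, env gives the robot as it stands.
- The arm moves only by the tool step_arm, never from a script. Its argument "motion" is a list of rows, each an object with "gripper": the opening, from -1 (shut) to 1 (fully open), so that 0 is half open; "translation": the shift along the tool's x, y, z in cm, a list of three; "spin": the turn about the tool's z in degrees. In form: [{"gripper": gripper, "translation": [x, y, z], "spin": spin}, ...]. A call has 1 to 12 rows; each row is the pose to reach, as a shift and turn from the pose measured when the call began, along the tool's axes at that moment; what a row does not reach only later rows make up. A row lasts 1/10 s, in which the tool goes at most 50 mm and 8.59 degrees, less where a joint would pass 70% of its speed; a pose out of reach is approached as far as the arm can. A call with a gripper value outside its range is refused whole. The fingers move at their own pace and stop on an object; "newtons" is the grip in N (left out, the last holds). Time passes only in rows, so rows that repeat a pose let the fingers close. It gives the time, the measured TCP pose, the force and the opening at its end, in the units of the state.
- status.observe(): the state, without advancing time (a new reading comes with each control period).
- eyes.read_camera(name): name is "scene" or "top"; returns (picture, depth): 384x512x3 uint8, red, green, blue; 384x512 float32, mm along the optical axis (not along the pixel's ray), 0 where there is no reading.
- eyes.camera_params(name): a dict with "fov_y" (degrees; the focal length in pixels is half the picture's height over the tangent of half this angle, whatever the lens; pixels are square), "cx", "cy" (the principal point, pixels), "dist_coeffs" ([k1, k2, p1, p2, k3] as OpenCV has them; the pictures are not rectified), "pose" (4x4, takes a point from camera to world coordinates). Camera axes: x right, y up, looking along -z (the intrinsics and any distortion apply to the point x, -y, -z); pixel columns grow to the right and rows downward; lengths in mm; the calibration is good to about 2 mm. A picture is of the moment at which its call begins. camera_params takes no time and is no camera call.
- hand_in(): hands the job in, once; it reports no verdict.
The state is a dict: "clock": time; "joint_pos": joint angles; "qd": joint speeds; "joint_efforts": joint torques, N m; "eef_pos": TCP position; "eef_rot": TCP orientation; "force": force on the tool from outside, world axes, zero at the start; "torque": the same for the moment, N m; "gripper_width": finger opening in mm.
Only numpy, scipy, OpenCV 4.12 (cv2) and the standard library are available. Lean on these libraries where they do the work, as an engineer would, in place of code of your own. Each camera call takes 0.05 s, during which the arm holds its last target.

TASK

The next batch of dishes has to go into the benchtop incubator with the blue door. Swing that door wide open, until it stands about square to the front of the incubator or further, and let go of it. Leave the incubator with the red door shut.

Things in the scene. Friction and masses are not known exactly. Their poses are not given: they have to be found in the camera images.
- blue_door (a joint): Hinge angle of the blue incubator's door: 0 shut, grows as it opens towards the robot, stop at 1.9; starts shut or up to 0.25 ajar. No latch or spring; lightly stiff (about 2 N at the handle), stays where left. Door 260 mm wide, 195 high (45 to 240 mm above the bench), 20 thick, blue with a glass window, hinged on the left as seen from the robot (+y side).
- blue_door_handle (a point): Centre of the blue door's handle: level dark steel bar, 12 x 12 mm, 90 long, centre line 45 mm out from the door face (39 mm free behind), 205 mm above the bench, 35 below the top; 68 mm free between its end posts. Axes turn with the door: x into the incubator, y along the bar to the hinge, z up. Pinch from above, one finger behind the bar, opened about 40 mm so as to clear the door.
- blue_door_hinge (a point): Point on the blue door's vertical hinge line at handle height (205 mm), on the left edge of the door's outer face. Same axes as the handle's; in them the handle's centre lies at x = -45 mm, y = -180 mm. The door opens clockwise seen from above.
- red_door (a joint): Hinge angle of the red incubator's door: 0 shut (as it starts), grows as it opens. Both incubators are white boxes 220 mm deep, 260 wide, 240 high, of one build, side by side on the bench, doors towards the robot, turned up to 0.15 rad; either may stand left. Door and roof panel are blue on one, red on the other.

How it is judged (in metres and radians):
At the end, for the whole second after the job is handed in: The blue door stands open by at least 1.35 rad (77 degrees) and is at rest; the red door is shut (within 0.1 rad, 6 degrees) (value of joint blue_door above 1.35 rad and velocity of joint blue_door between -0.05 and 0.05 rad/s and value of joint red_door below 0.1 rad); the robot touches nothing.
It fails at once if the red incubator's door is opened by more than 0.15 rad (value of joint red_door above 0.15 rad).
It also fails if it takes over 37 s, if anything falls off the work surface, if the arm or the gripper's body presses on something with over 40 N, if the wrist force passes 120 N, or if a joint passes its speed limit or range.

## Working session

There is one attempt and no reset: what is moved stays moved. The work goes in short steps, Python scripts to look and compute and a tool call to move; the robot and the scene stay as the last step left them, time stands still between calls to the robot, and variables do not carry over. Pictures are saved under pics/ and viewed, and the job is handed in when it is done.

Besides the shell and the picture viewer there is one more tool, called after ">>>" as name([rows], argument=value, ...), one row to a line, values as JSON. step_arm: Moves the arm, as the interface text tells. Its arguments: {"type":"object","properties":{"motion":{"type":"array","items":{"type":"object","properties":{"gripper":{"type":"number"},"translation":{"type":"array","items":{"type":"number"}},"spin":{"type":"number"}}}},"newtons":{"type":"number"}},"required":["motion"]}

```bash
mkdir -p pics; ls; cat > h.py <<'E'
import numpy as np, cv2
from plant import status, eyes, hand_in, env
def cam(n):
    p=eyes.camera_params(n); f=192/np.tan(np.radians(p['fov_y'])/2)
    K=np.array([[f,0,p['cx']],[0,f,p['cy']],[0,0,1.]]); return K,np.array(p['dist_coeffs'],float),np.array(p['pose'])
def unproj(n,uv,d):
    K,D,T=cam(n); q=cv2.undistortPoints(np.array(uv,float).reshape(-1,1,2),K,D).reshape(-1,2); d=np.array(d,float).reshape(-1)
    P=np.c_[q[:,0]*d,-q[:,1]*d,-d]; return P@T[:3,:3].T+T[:3,3]
def atz(n,uv,z):
    K,D,T=cam(n); q=cv2.undistortPoints(np.array(uv,float).reshape(-1,1,2),K,D).reshape(-1,2)
    r=np.c_[q[:,0],-q[:,1],-np.ones(len(q))]@T[:3,:3].T; s=(z-T[2,3])/r[:,2]; return T[:3,3]+r*s[:,None]
def proj(n,P):
    K,D,T=cam(n); P=np.array(P,float).reshape(-1,3); c=(P-T[:3,3])@T[:3,:3]; c=c*[1,-1,-1]
    return cv2.projectPoints(c,np.zeros(3),np.zeros(3),K,D)[0].reshape(-1,2)
E
python3 - <<'E'
from h import *
print(status.observe())
for n in("scene","top"):
    print(n,eyes.camera_params(n))
    a,d=eyes.read_camera(n); cv2.imwrite(f'pics/{n}0.png',a[...,::-1]); np.save(f'{n}0.npy',d)
E
```

```text
pics
{'clock': 0.0, 'joint_pos': array([ 5.90676203e+01,  5.03780643e+00,  7.86245322e+01, -1.22765126e-04,
        9.64615494e+01, -5.90751978e+00]), 'qd': array([-0.08022856,  0.04499854, -0.00911801, -0.06557783, -0.03039332,
        0.04794875]), 'joint_efforts': array([-5.93054792e-04, -3.40188432e+01, -3.02425504e+01,  7.17495452e-02,
        3.30845872e-02, -2.06522591e-04]), 'eef_pos': array([232.38203261, 497.89427451, 204.31847598]), 'eef_rot': array([-1.79876757e+02, -1.26295569e-02,  1.54975113e+02]), 'force': array([1.09309051, 0.05657139, 0.37433395]), 'torque': array([-0.01859371,  0.03870038, -0.01156362]), 'gripper_width': 93.71610984878299}
scene {'fov_y': 45.90553396076839, 'cx': 257.62147108520026, 'cy': 191.17293139194913, 'dist_coeffs': array([0.00413348, 0.        , 0.        , 0.        , 0.        ]), 'pose': array([[-5.37056310e-01, -6.70568987e-01,  5.11769239e-01,
         1.16492908e+03],
       [ 8.43356807e-01, -4.39693682e-01,  3.08899277e-01,
         3.39074541e+02],
       [ 1.78834261e-02,  5.97500377e-01,  8.01669185e-01,
         9.99016355e+02],
       [ 0.00000000e+00,  0.00000000e+00,  0.00000000e+00,
         1.00000000e+00]])}
top {'fov_y': 57.88912450356083, 'cx': 255.85903167370307, 'cy': 193.6930133093617, 'dist_coeffs': array([-0.10786715,  0.        ,  0.        ,  0.        ,  0.        ]), 'pose': array([[ 1.16996046e-02,  9.87946860e-01, -1.54350643e-01,
         4.96030876e+02],
       [-9.99878726e-01,  9.97201905e-03, -1.19621192e-02,
         1.29521344e+01],
       [-1.02787506e-02,  1.54471876e-01,  9.87943716e-01,
         9.92132632e+02],
       [ 0.00000000e+00,  0.00000000e+00,  0.00000000e+00,
         1.00000000e+00]])}
```

View pics/scene0.png

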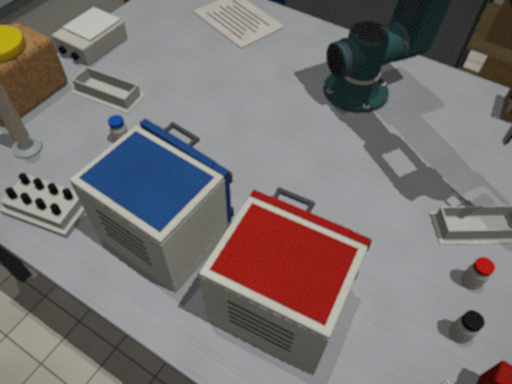

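View pics/top0.png

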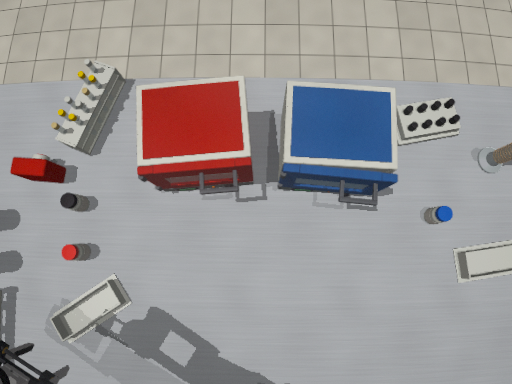

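```bash
python3 - <<'E'
import cv2
a=cv2.imread('pics/top0.png')[60:220,260:420]; cv2.imwrite('pics/topc.png',cv2.resize(a,None,fx=3.7,fy=3.7,interpolation=cv2.INTER_CUBIC))
a=cv2.imread('pics/scene0.png')[105:235,120:250]; cv2.imwrite('pics/scenec.png',cv2.resize(a,None,fx=4.5,fy=4.5,interpolation=cv2.INTER_CUBIC))
E
```

```text
(no output)
```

View pics/topc.png

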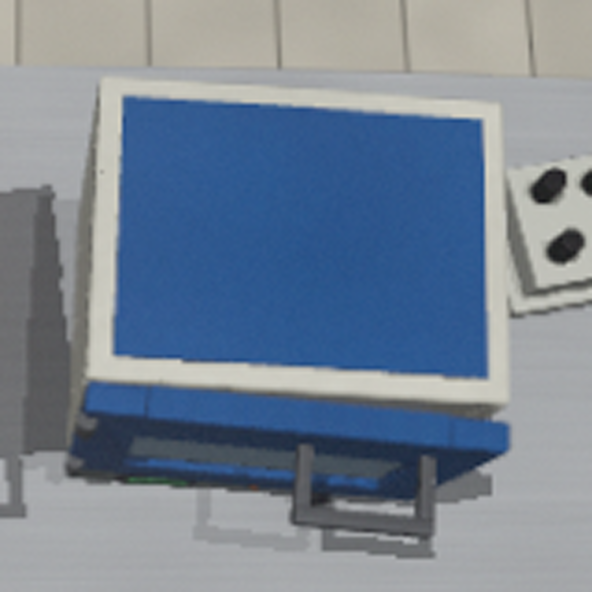

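View pics/scenec.png

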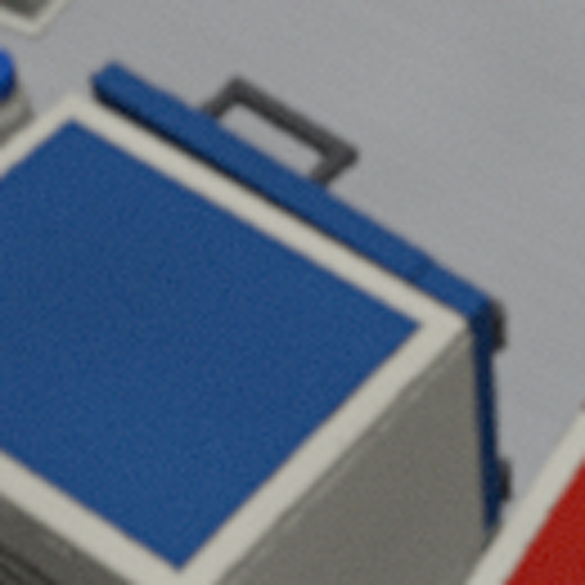

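```bash
python3 - <<'E'
from h import *
t=lambda pts:[(260+(x+.5)/3.7-.5,60+(y+.5)/3.7-.5) for x,y in pts]
s=lambda pts:[(120+(x+.5)/4.5-.5,105+(y+.5)/4.5-.5) for x,y in pts]
np.set_printoptions(precision=1,suppress=True)
print('roof',atz('top',t([(102,78),(501,104),(508,403),(88,378)]),240))
d=atz('top',t([(93,385),(510,425),(85,412),(508,452)]),240);print('doortop',d)
for i in(0,2):
  v=d[i+1]-d[i];print(np.degrees(np.arctan2(v[0],-v[1])),np.linalg.norm(v))
b=atz('top',t([(293,520),(433,532)]),211);print('bar top',b,b.mean(0)); v=b[1]-b[0];print(np.degrees(np.arctan2(v[0],-v[1])),np.linalg.norm(v))
b=atz('scene',s([(237,82),(352,156)]),211);print('bar scene',b,b.mean(0)); v=b[1]-b[0];print(np.degrees(np.arctan2(v[0],-v[1])),np.linalg.norm(v))
b=atz('scene',s([(110,65),(492,300)]),240);print('door scene outer',b)
v=b[0]-b[1];print(np.degrees(np.arctan2(v[0],-v[1])),np.linalg.norm(v))
z=np.load('top0.npy'); 
uv=t([(330,522),(360,526),(400,528),(300,250)]); print(unproj('top',uv,[z[int(round(v)),int(round(u))] for u,v in uv]))
E
```

```text
roof [[ 881.8  -48.1  240. ]
 [ 870.4 -304.1  240. ]
 [ 674.  -295.   240. ]
 [ 686.   -38.5  240. ]]
doortop [[ 681.7  -41.5  240. ]
 [ 660.4 -295.4  240. ]
 [ 665.1  -36.6  240. ]
 [ 643.7 -293.2  240. ]]
-4.810594691964559 254.85068298722246
-4.769772075885964 257.4870629224138
bar top [[ 605.  -166.9  211. ]
 [ 598.3 -254.5  211. ]] [ 601.7 -210.7  211. ]
-4.374662696386582 87.87834815669203
bar scene [[ 600.9 -249.3  211. ]
 [ 610.4 -164.8  211. ]] [ 605.6 -207.1  211. ]
173.6108537051634 85.01859799114682
door scene outer [[ 648.4 -290.6  240. ]
 [ 669.2  -33.8  240. ]]
-4.618432027312325 257.64995210449615
[[ 604.  -189.8  211.3]
 [ 601.8 -208.8  210.2]
 [ 600.6 -233.7  211.1]
 [ 769.4 -169.9  238.7]]
```

```bash
cat >> h.py <<'E'
def rel(p,yaw):
    from scipy.spatial.transform import Rotation as R
    s=status.observe(); r=R.from_euler('xyz',s['eef_rot'],degrees=True).as_matrix()
    d=r.T@(np.array(p,float)-s['eef_pos'])/10
    sp=-((yaw-s['eef_rot'][2]+180)%360-180)
    return np.round(d,2),round(sp,1)
E
python3 -c "
from h import *
print(rel([430,140,300],120),rel([603.5,-209,300],85.2))"
```

```text
(array([-33.04, -24.09,  -9.52]), np.float64(35.0)) (array([-63.53, -48.38,  -9.47]), np.float64(69.8))
```

>>> step_arm([
  {"gripper": -0.15,"translation": [0,0,-5],"spin": 0},
  {"gripper": -0.15,"translation": [0,0,-9.5],"spin": 0},
  {"gripper": -0.15,"translation": [-3.5,-2.5,-9.5],"spin": 3.5},
  {"gripper": -0.15,"translation": [-7,-5,-9.5],"spin": 7},
  {"gripper": -0.15,"translation": [-10.5,-7.5,-9.5],"spin": 11},
  {"gripper": -0.15,"translation": [-14,-10,-9.5],"spin": 15},
  {"gripper": -0.15,"translation": [-17.5,-12.7,-9.5],"spin": 19},
  {"gripper": -0.15,"translation": [-21,-15.2,-9.5],"spin": 22.5},
  {"gripper": -0.15,"translation": [-24.5,-17.7,-9.5],"spin": 26},
  {"gripper": -0.15,"translation": [-28,-20.3,-9.5],"spin": 30},
  {"gripper": -0.15,"translation": [-31.5,-23,-9.5],"spin": 33},
  {"gripper": -0.15,"translation": [-33,-24.1,-9.5],"spin": 35},
])

```text
clock: 1.3
eef_pos: [430.5, 137.1, 299.1]
eef_rot: [-179.8, 0.1, 119.6]
force: [0.0, 0.2, 0.6]
gripper_width: 39.8
```

```bash
python3 -c "
from h import *
print(rel([603.5,-209,300],85.2))"
```

```text
(array([-3.863e+01, -2.080e+00, -2.000e-02]), np.float64(34.4))
```

>>> step_arm([
  {"gripper": -0.15,"translation": [-4,-0.2,0],"spin": 4},
  {"gripper": -0.15,"translation": [-8,-0.4,0],"spin": 7},
  {"gripper": -0.15,"translation": [-12,-0.6,0],"spin": 11},
  {"gripper": -0.15,"translation": [-16,-0.8,0],"spin": 15},
  {"gripper": -0.15,"translation": [-20,-1,0],"spin": 18},
  {"gripper": -0.15,"translation": [-24,-1.3,0],"spin": 22},
  {"gripper": -0.15,"translation": [-28,-1.5,0],"spin": 26},
  {"gripper": -0.15,"translation": [-32,-1.7,0],"spin": 29},
  {"gripper": -0.15,"translation": [-36,-2,0],"spin": 33},
  {"gripper": -0.15,"translation": [-38.6,-2.1,0],"spin": 34.4},
  {"gripper": -0.15,"translation": [-38.6,-2.1,0],"spin": 34.4},
  {"gripper": -0.15,"translation": [-38.6,-2.1,0],"spin": 34.4},
])

```text
clock: 2.5
eef_pos: [603.0, -208.9, 298.5]
eef_rot: [-179.8, 0.1, 85.2]
force: [1.0, -0.0, 0.2]
gripper_width: 39.9
```

```bash
python3 - <<'E'
from h import *
print(rel([603.5,-209,186],85.2), status.observe()['eef_pos'])
for n in("scene","top"):
    a,d=eyes.read_camera(n); cv2.imwrite(f'pics/{n}1.png',a[...,::-1])
    c=a[60:260,260:420] if n=='top' else a[60:235,90:250]
    cv2.imwrite(f'pics/{n}1c.png',cv2.resize(c[...,::-1],None,fx=3,fy=3,interpolation=cv2.INTER_CUBIC))
E
```

```text
(array([ 0.02,  0.1 , 11.25]), np.float64(0.0)) [ 602.96553192 -208.94266172  298.54018231]
```

View pics/scene1c.png

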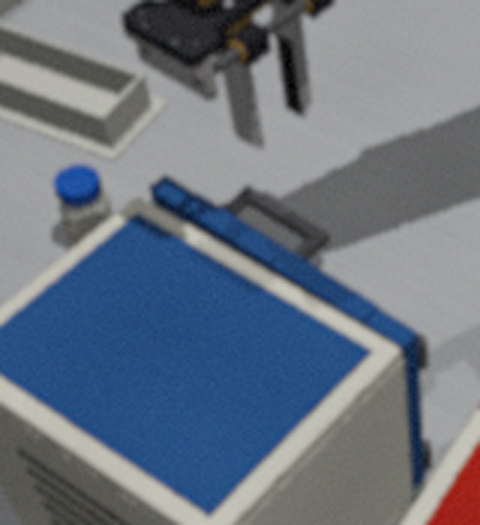

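View pics/top1c.png

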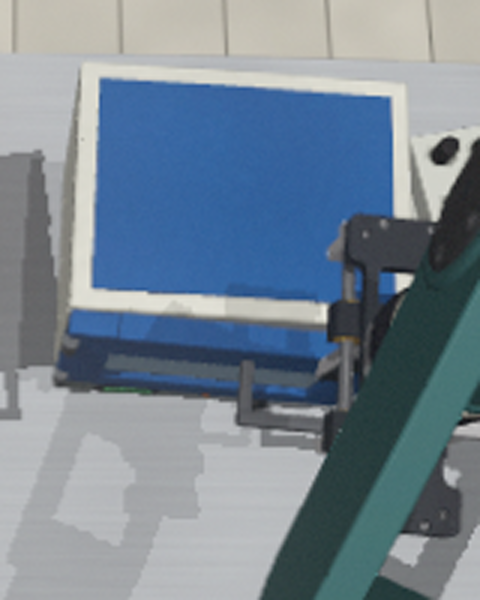

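>>> step_arm([
  {"gripper": -0.15,"translation": [0,0.1,2.5],"spin": 0},
  {"gripper": -0.15,"translation": [0,0.1,5],"spin": 0},
  {"gripper": -0.15,"translation": [0,0.1,7],"spin": 0},
  {"gripper": -0.15,"translation": [0,0.1,8.2],"spin": 0},
  {"gripper": -0.15,"translation": [0,0.1,9.2],"spin": 0},
])

```text
clock: 3.1
eef_pos: [603.5, -207.0, 207.8]
eef_rot: [-179.9, 0.2, 85.4]
force: [1.2, -1.3, -0.2]
gripper_width: 40.0
```

No contact force yet (tips at bar level); continuing down and closing.

>>> step_arm([
  {"gripper": -0.15,"translation": [0.1,0,1],"spin": 0.2},
  {"gripper": -0.15,"translation": [0.2,0,2.2],"spin": 0.2},
  {"gripper": -0.15,"translation": [0.2,0,2.2],"spin": 0.2},
  {"gripper": -0.5,"translation": [0.2,0,2.2],"spin": 0.2},
  {"gripper": -1,"translation": [0.2,0,2.2],"spin": 0.2},
  {"gripper": -1,"translation": [0.2,0,2.2],"spin": 0.2},
  {"gripper": -1,"translation": [0.2,0,2.2],"spin": 0.2},
  {"gripper": -1,"translation": [0.2,0,2.2],"spin": 0.2},
], newtons=20)

```text
clock: 3.9
eef_pos: [604.5, -204.9, 186.6]
eef_rot: [179.9, 0.1, 85.2]
force: [2.5, 1.2, 1.9]
gripper_width: 11.8
```

```bash
python3 - <<'E'
from h import *
print(status.observe()['force'])
for n in("scene",):
    a,d=eyes.read_camera(n)
    c=a[60:235,90:250]
    cv2.imwrite(f'pics/{n}2c.png',cv2.resize(c[...,::-1],None,fx=3,fy=3,interpolation=cv2.INTER_CUBIC))
E
```

```text
[2.50813811 1.15703819 1.94596364]
```

View pics/scene2c.png

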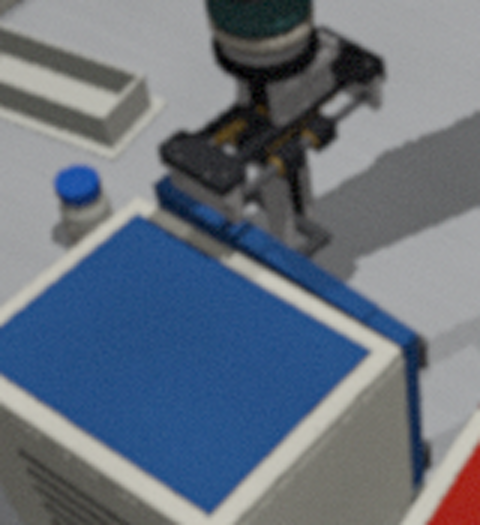

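```bash
cat >> h.py <<'E'
H=np.array([664.5,-34.5])
def arc(angs,z=186.):
    s=status.observe(); p=s['eef_pos'][:2]; y0=s['eef_rot'][2]
    for a in angs:
        t=np.radians(-a); r=np.array([[np.cos(t),-np.sin(t)],[np.sin(t),np.cos(t)]])
        q=H+r@(p-H); print(a,q.round(),rel([*q,z],y0-a))
E
python3 -c "
from h import *
arc([2,5,9,13,17,21,25,28,30])"
```

```text
2 [ 599. -203.] (array([ 0.17, -0.61,  0.06]), np.float64(2.0))
5 [ 590. -199.] (array([ 0.46, -1.51,  0.06]), np.float64(5.0))
9 [ 579. -193.] (array([ 0.93, -2.68,  0.05]), np.float64(9.0))
13 [ 568. -187.] (array([ 1.47, -3.82,  0.05]), np.float64(13.0))
17 [ 557. -180.] (array([ 2.09, -4.91,  0.05]), np.float64(17.0))
21 [ 547. -172.] (array([ 2.79, -5.96,  0.05]), np.float64(21.0))
25 [ 538. -164.] (array([ 3.56, -6.96,  0.04]), np.float64(25.0))
28 [ 532. -157.] (array([ 4.18, -7.68,  0.04]), np.float64(28.0))
30 [ 527. -152.] (array([ 4.62, -8.13,  0.04]), np.float64(30.0))
```

>>> step_arm([
  {"gripper": -1,"translation": [0.17,-0.61,0],"spin": 2},
  {"gripper": -1,"translation": [0.46,-1.51,0],"spin": 5},
  {"gripper": -1,"translation": [0.93,-2.68,0],"spin": 9},
  {"gripper": -1,"translation": [1.47,-3.82,0],"spin": 13},
  {"gripper": -1,"translation": [2.09,-4.91,0],"spin": 17},
  {"gripper": -1,"translation": [2.79,-5.96,0],"spin": 21},
  {"gripper": -1,"translation": [3.56,-6.96,0],"spin": 25},
  {"gripper": -1,"translation": [4.18,-7.68,0],"spin": 28},
  {"gripper": -1,"translation": [4.62,-8.13,0],"spin": 30},
  {"gripper": -1,"translation": [4.62,-8.13,0],"spin": 30},
])

```text
clock: 4.95
eef_pos: [528.0, -150.5, 186.5]
eef_rot: [179.8, -0.1, 55.2]
force: [3.2, 2.5, -0.7]
gripper_width: 11.6
```

```bash
python3 - <<'E'
from h import *
a,d=eyes.read_camera('scene');cv2.imwrite('pics/scene3.png',a[...,::-1])
s=status.observe();print(s['force'],s['torque'],s['joint_pos'])
arc([4,8,12,16,20,24,28,31,33])
E
```

```text
[ 3.48359253  3.84349486 -0.31469045] [ 0.5700743  -0.46179807 -0.15733895] [-2.18652063e+01  5.01171882e+00  8.06599384e+01  3.90966429e-02
  9.41675785e+01  1.28668449e+01]
4 [ 520. -141.] (array([ 0.36, -1.2 ,  0.05]), np.float64(4.0))
8 [ 513. -131.] (array([ 0.81, -2.37,  0.05]), np.float64(8.0))
12 [ 507. -120.] (array([ 1.33, -3.5 ,  0.05]), np.float64(12.0))
16 [ 501. -109.] (array([ 1.94, -4.6 ,  0.05]), np.float64(16.0))
20 [497. -97.] (array([ 2.62, -5.65,  0.04]), np.float64(20.0))
24 [493. -85.] (array([ 3.37, -6.65,  0.04]), np.float64(24.0))
28 [489. -73.] (array([ 4.18, -7.59,  0.04]), np.float64(28.0))
31 [488. -64.] (array([ 4.84, -8.26,  0.04]), np.float64(31.0))
33 [487. -58.] (array([ 5.3 , -8.69,  0.04]), np.float64(33.0))
```

View pics/scene3.png

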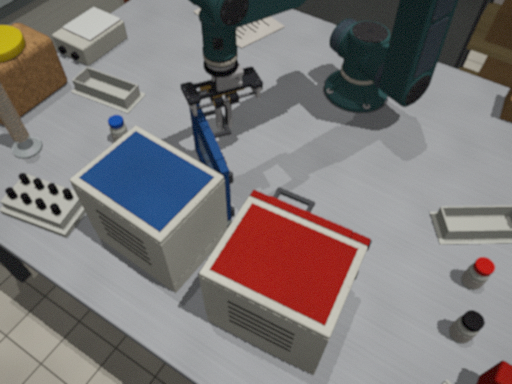

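The blue door stands about 30° further open (its edge runs from (195,115) to (232,185)), still held by the gripper at (222,120). The red door is shut, and forces are small.

>>> step_arm([
  {"gripper": -1,"translation": [0.36,-1.2,0],"spin": 4},
  {"gripper": -1,"translation": [0.81,-2.37,0],"spin": 8},
  {"gripper": -1,"translation": [1.33,-3.5,0],"spin": 12},
  {"gripper": -1,"translation": [1.94,-4.6,0],"spin": 16},
  {"gripper": -1,"translation": [2.62,-5.65,0],"spin": 20},
  {"gripper": -1,"translation": [3.37,-6.65,0],"spin": 24},
  {"gripper": -1,"translation": [4.18,-7.59,0],"spin": 28},
  {"gripper": -1,"translation": [4.84,-8.26,0],"spin": 31},
  {"gripper": -1,"translation": [5.3,-8.69,0],"spin": 33},
  {"gripper": -1,"translation": [5.3,-8.69,0],"spin": 33},
])

```text
clock: 6.0
eef_pos: [488.0, -57.2, 186.6]
eef_rot: [179.8, -0.3, 22.3]
force: [5.8, 1.5, -1.9]
gripper_width: 11.9
```

```bash
python3 - <<'E'
from h import *
a,d=eyes.read_camera('top');cv2.imwrite('pics/top4.png',a[...,::-1])
s=status.observe();print(s['force'],s['torque'],s['joint_pos'],s['gripper_width'])
arc([4,8,12,16,20,24,26])
E
```

```text
[ 5.15702698  0.48281585 -1.52679923] [ 0.17168027 -0.66852221 -0.17068821] [-1.33551262e+01 -2.52476680e+00  8.83406325e+01  5.83732067e-02
  9.38442474e+01  5.43339606e+01] 11.618920906685911
4 [487. -45.] (array([ 0.36, -1.19,  0.06]), np.float64(4.0))
8 [487. -33.] (array([ 0.81, -2.35,  0.06]), np.float64(8.0))
12 [487. -20.] (array([ 1.33, -3.47,  0.06]), np.float64(12.0))
16 [489.  -8.] (array([ 1.93, -4.56,  0.06]), np.float64(16.0))
20 [491.   4.] (array([ 2.61, -5.6 ,  0.06]), np.float64(20.0))
24 [494.  16.] (array([ 3.35, -6.59,  0.06]), np.float64(24.0))
26 [496.  22.] (array([ 3.75, -7.07,  0.06]), np.float64(26.0))
```

View pics/top4.png

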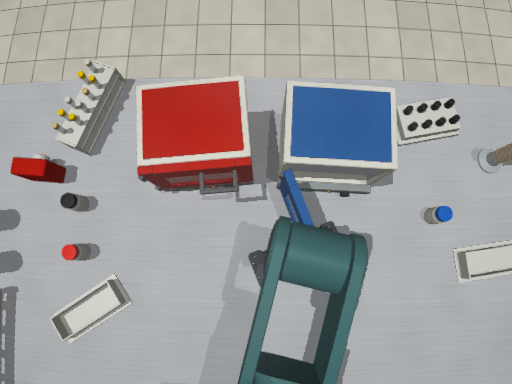

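The door is about 67° open, with its top edge running from (285,175) to about (312,225). The red handle at (220,185) is well clear of the gripper's path.

>>> step_arm([
  {"gripper": -1,"translation": [0.36,-1.19,0],"spin": 4},
  {"gripper": -1,"translation": [0.81,-2.35,0],"spin": 8},
  {"gripper": -1,"translation": [1.33,-3.47,0],"spin": 12},
  {"gripper": -1,"translation": [1.93,-4.56,0],"spin": 16},
  {"gripper": -1,"translation": [2.61,-5.6,0],"spin": 20},
  {"gripper": -1,"translation": [3.35,-6.59,0],"spin": 24},
  {"gripper": -1,"translation": [3.75,-7.07,0],"spin": 26},
  {"gripper": -1,"translation": [3.75,-7.07,0],"spin": 26},
  {"gripper": -1,"translation": [3.75,-7.07,0],"spin": 26},
])

```text
clock: 6.95
eef_pos: [496.3, 22.0, 186.6]
eef_rot: [180.0, -0.4, -3.6]
force: [3.0, 0.2, -1.4]
gripper_width: 11.9
```

>>> step_arm([
  {"gripper": -0.15,"translation": [0,0,0],"spin": 0},
  {"gripper": -0.15,"translation": [0,0,0],"spin": 0},
  {"gripper": -0.15,"translation": [0,0,0],"spin": 0},
  {"gripper": -0.15,"translation": [0,0,0],"spin": 0},
])

```text
clock: 7.35
eef_pos: [496.0, 21.9, 186.5]
eef_rot: [180.0, -0.4, -3.6]
force: [0.6, -0.1, 0.1]
gripper_width: 38.5
```

```bash
python3 - <<'E'
from h import *
a,d=eyes.read_camera('scene');cv2.imwrite('pics/scene5.png',a[...,::-1])
c=a[40:220,150:330]; cv2.imwrite('pics/scene5c.png',cv2.resize(c[...,::-1],None,fx=3,fy=3,interpolation=cv2.INTER_CUBIC))
E
```

```text
(no output)
```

View pics/scene5c.png

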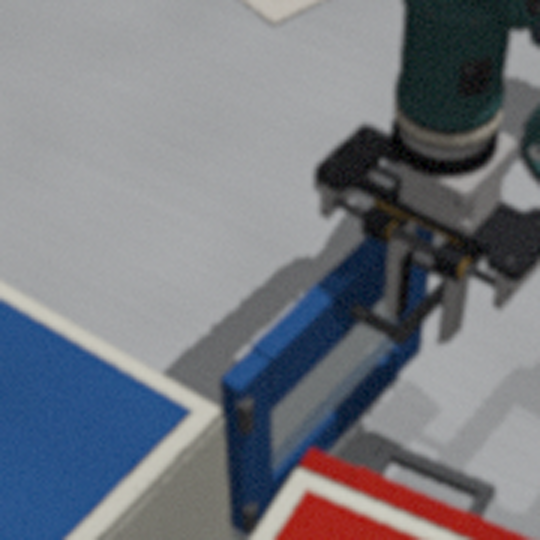

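The fingers are open around the bar (crop (400,330)) and nothing is pressing, so I'm lifting straight up and then backing away.

>>> step_arm([
  {"gripper": -0.15,"translation": [0,0,-1.5],"spin": 0},
  {"gripper": -0.15,"translation": [0,0,-3.5],"spin": 0},
  {"gripper": -0.15,"translation": [0,0,-6.5],"spin": 0},
  {"gripper": -0.15,"translation": [0,0,-10],"spin": 0},
  {"gripper": -0.15,"translation": [0,0,-13],"spin": 0},
  {"gripper": -0.15,"translation": [-4,0,-13],"spin": 0},
  {"gripper": -0.15,"translation": [-8,0,-13],"spin": 0},
  {"gripper": -0.15,"translation": [-12,0,-13],"spin": 0},
  {"gripper": -0.15,"translation": [-15,0,-13],"spin": 0},
  {"gripper": -0.15,"translation": [-15,0,-13],"spin": 0},
  {"gripper": -0.15,"translation": [-15,0,-13],"spin": 0},
])

```text
clock: 8.5
eef_pos: [345.6, 31.5, 316.1]
eef_rot: [180.0, -0.5, -3.6]
force: [0.7, 0.2, 0.2]
gripper_width: 39.8
```

```bash
python3 - <<'E'
from h import *
for n in ('scene','top'):
  a,d=eyes.read_camera(n);cv2.imwrite(f'pics/{n}6.png',a[...,::-1]);np.save(f'{n}6.npy',d)
c=a[140:300,200:360]; cv2.imwrite('pics/top6c.png',cv2.resize(c[...,::-1],None,fx=3.7,fy=3.7,interpolation=cv2.INTER_CUBIC))
print(status.observe()['force'])
E
```

```text
[ 0.23283393 -0.08111748  0.57546518]
```

View pics/top6c.png

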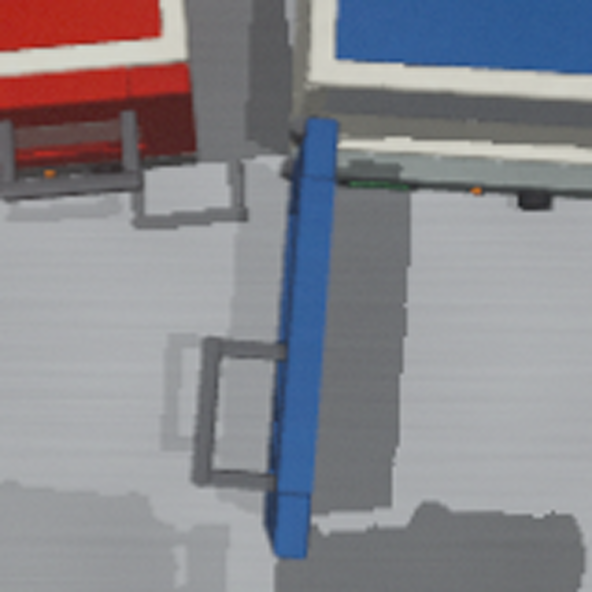

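View pics/scene6.png

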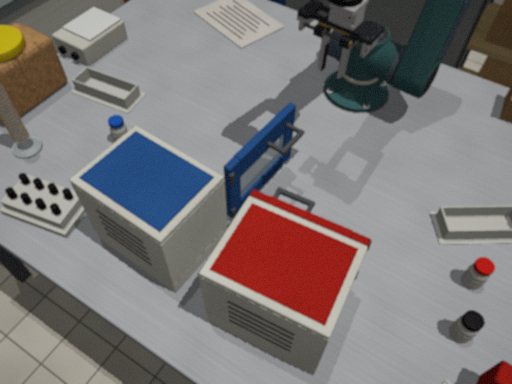

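```bash
python3 - <<'E'
from h import *
t=lambda pts:[(200+(x+.5)/3.7-.5,140+(y+.5)/3.7-.5) for x,y in pts]
p=atz('top',t([(338,122),(307,556),(310,118),(276,556)]),240);print(p)
for i in(0,2):
  v=p[i+1]-p[i];a=np.degrees(np.arctan2(-v[0],-v[1]));print('a',a,'door',a-2.6,np.linalg.norm(v))
s=status.observe();print(s['qd'].round(2),s['clock'])
hand_in()
E
```

```text
[[661.59134323 -55.19378006 240.        ]
 [407.8073105  -37.02748462 240.        ]
 [663.86234456 -38.42366627 240.        ]
 [407.64796144 -19.27246251 240.        ]]
a 94.0943464319199 door 91.49434643191991 254.43338923858985
a 94.2747265795347 door 91.6747265795347 256.9291317085172
[-0.1   1.07 -0.08  0.06  0.21  0.  ] 8.6
the job is handed in; nothing more can be done
```

The blue door is open and released, and I handed the job in at 8.6 s. I gripped the handle from above and swung the door along its arc. Then I opened the fingers, lifted clear and backed the arm off about 150 mm.

**Last checks:**
- **Blue door angle:** the top camera puts it about 91.5° (1.60 rad) open from the front of the incubator, against the 77° needed. The two edges I measured agree to 0.2°, and their lengths came out at 254 and 257 mm against the true 260.
- **Red door:** it looks shut in both pictures. I did not measure its angle.
- **Contact:** the force on the tool was about 0.6 N, which is at noise level. The arm stood well clear of the door.

No check failed. I did not take a second picture to confirm the door was at rest, and one arm joint still read about 1°/s when I handed in.

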